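# Pin the front bar of the jar rack shut

### The arm

A 6-joint arm with a two-finger parallel gripper is mounted at the origin on a cart in front of the work surface, level with it; the furniture and walls round the work are solid. World frame = base frame: x ahead of the robot, y to its left, z up, the work surface at z = 0. Lengths are in m, angles in rad, forces in N, time in s.
With the tool pointing down it reaches from about 0.275 to 0.875 m from the base axis. Payload 12.5 kg.
Tool frame: the origin (TCP) lies on the centre line of the jaws, within the pads' length; the fingertips stand r.finger_overhang ahead of it and the grasp point (between the pads) lies 3 mm ahead of it (r.finger_overhang is the distance from the TCP to the fingertips, in m); z points along the fingers, y is the line along which they close (so a half turn about z gives the same grasp; the last joint's range is limited). The gripper opens to 85 mm and grips with 20 to 120 N. Pads are 22 mm wide; open, the fingers measure 114 mm over their backs; the gripper's body (76 mm by 85 mm) begins 54 mm behind the grasp point. The pads swing forward as they close: fully open they stand 13 mm farther back than shut.
Start: joints at [1.111, 0.351, 1.652, -0, 1.139, -0.085], TCP at [0.201, 0.512, 0.253] pointing down, gripper open.
Joint ranges: [-2.75, 2.75], [-0.79, 2.1], [0.01, 2.65], [-1.57, 4.71], [0.07, 3.14], [-2.87, 2.87]. Speed limits (rad/s): [2.22, 2.22, 2.79, 3.14, 3.14, 3.14].

### API

Orientations are given as a unit quaternion [x, y, z, w].
In Python, from cell import r, optics gives the robot as it stands. The module is installed in compiled form; this text tells all that it offers. Calls block until the motion is done:
- r.move_to(position, orientation): joint-space move of the TCP to a pose.
- r.move_linear(position, rot=None, vel=0.15): straight line of the TCP; rot=None keeps the orientation; vel is the mean speed in m/s.
- r.set_joints(angles): joint-space move.
- r.set_gripper(opening, squeeze=None): opening from 0.0 (shut) to 1.0 (fully open); squeeze is the grip in N (None keeps the last); returns when the fingers have stopped.
- r.sleep(seconds).
- r.inverse_kinematics(position, orientation): joint angles nearest the present ones, or None.
- optics.get_image(name): name is "scene" or "top" or "wrist"; returns a dict with "pixels" (480x640x3 uint8, red, green, blue), "depth" (480x640 float32, m along the optical axis (not along the pixel's ray), 0 where there is no reading), "fx", "fy", "cx", "cy" (pixels), "camera_from_world" (4x4, takes a point from world to camera coordinates); the wrist camera has in their place "mount" (4x4, takes a point from camera to tool coordinates, whose origin is the TCP and whose axes are the flange's). Camera axes: x right, y down, z forward; pixel columns grow to the right and rows downward; lengths in m; the calibration is good to about 2 mm. A picture is of the moment at which its call begins: read the wrist's pose just before it.
A pose or a line that the arm cannot do raises r.PlanningError and nothing moves.
- r.hand_in(): hands the job in; it is judged then, once.
Readings, each from a call of its own:
- r.current_t(): time.
- r.current_q(): joint angles.
- r.current_qvel(): joint speeds.
- r.current_effort(): joint torques, N m.
- r.current_tool_pos(): TCP position.
- r.current_ee_rot(): TCP orientation.
- r.current_contact_force(): force on the tool from outside, world axes, zero at the start.
- r.current_torque(): the same for the moment, N m.
- r.current_opening(): opening from 0.0 (shut) to 1.0 (fully open).
- r.current_finger_force(): force on a finger pad.
Only numpy, scipy, OpenCV 4.12 (cv2) and the standard library are available. Lean on these libraries where they do the work, as an engineer would, in place of code of your own. Each camera call takes 0.05 s, during which the arm holds its last target. There are 200 camera calls.

### The job

Swing the front bar of the spice-jar rack fully shut so that the brass eye on its end comes over the brass knuckle on the rack. Then take the long pin (red knob) from the pin stand, drop it through both holes until its collar rests on the eye, and let go. Leave the short pin (yellow knob) in the stand.

Things in the scene. Friction and masses are not known exactly. Their poses are not given: they have to be found in the camera images.
- gate (a joint): Angle of the rack's front bar about its upright hinge, rad: 0 = shut against its stop, eye exactly over the fixed knuckle; grows as the free end swings out toward the robot (clockwise from above), up to 1.1. Light hinge friction (about 0.5 N at the bar); it stays where it is left.
- gate_bar (a point): Point on the swinging flat aluminium bar, 150 mm from its hinge axis (hinge at the bar's left end), mid-height, mid-thickness. Turns with the bar: y axis points along it to the hinge, -x is its outer face, the one to push to shut it, z up. Bar 12 mm thick, 26 mm tall, mid-height 74 mm above the worktop; free space outside it, and below it down to the rack's board (top at 12 mm).
- gate_eye (a point): Centre of the top of the brass eye on the bar's free end, 220 mm from the hinge axis, 84 mm above the worktop. Ring 46 mm outside, 26 mm hole right through, 20 mm tall.
- fixed_knuckle (a point): Centre of the top of the brass ring fixed to the right front of the dark wood rack, 60 mm above the worktop: 46 mm outside, 26 mm hole right through, 15 mm tall, 33 mm free below. Axes of the rack: -x its front, z up; hinge axis 220 mm along +y. Rack fixed; three jars 106 mm tall stand in it, the nearest 85 mm along +y, 60 mm along +x. The shut eye lies just above this ring, concentric.
- long_pin_knob (a point): Centre of the long pin's red knob (24 mm diameter, 28 at the top; 23 mm below to 22 mm above this point); z along the pin, up. Under the knob a collar 40 mm diameter, 5 mm thick, then a 14 mm shaft from 28 to 88 mm below this point, tapering to 6 mm at its foot; 80 g. Hangs upright in the wooden stand (fixed, top 100 mm above the worktop). Fully seated: 28 mm above the eye's top.
- short_pin_knob (a point): Centre of the short pin's yellow knob; same knob and collar, shaft of only 26 mm. It hangs in the stand's other hole, 110 mm from the long pin, and must stay there; which pin is in which hole varies.
Mind the look-alikes: they are no part of the job. What is shaped like the part that bears long_pin_knob but blue is not meant.

How it is judged:
By the outcome, as a careful person would: the job done as asked, in the order asked, and still so for the second after the job is handed in, with the robot touching nothing.
It also fails if it takes over 64 s, if anything falls off the work surface, if the arm or the gripper's body presses on something with over 40 N, if the wrist force passes 120 N, or if a joint passes its speed limit or range.

## Working session

There is one attempt and no reset: what is moved stays moved. The work goes in short steps, each a Python script; the robot and the scene stay as the last script left them, time stands still between calls to the robot, and variables do not carry over. Pictures are saved under pics/ and viewed, at most 10 in all, crops included, and the job is handed in when it is done.

```bash
mkdir -p pics
cat > h.py <<'E'
import numpy as np, cv2
from cell import r, optics
def shot(name, save=None):
    if name=='wrist':
        from scipy.spatial.transform import Rotation as R
        p=np.array(r.current_tool_pos()); q=r.current_ee_rot()
        T=np.eye(4); T[:3,:3]=R.from_quat(q).as_matrix(); T[:3,3]=p
    im=optics.get_image(name)
    W=T@np.array(im['mount']) if name=='wrist' else np.linalg.inv(np.array(im['camera_from_world']))
    im['W']=W
    if save: cv2.imwrite('pics/'+save, im['pixels'][:,:,::-1])
    return im
def onplane(im,u,v,z):
    d=im['W'][:3,:3]@np.array([(u-im['cx'])/im['fx'],(v-im['cy'])/im['fy'],1]); o=im['W'][:3,3]
    return o+d*(z-o[2])/d[2]
def pts(im):
    v,u=np.mgrid[:480,:640]; d=im['depth']
    P=np.stack([(u-im['cx'])/im['fx']*d,(v-im['cy'])/im['fy']*d,d],-1)
    return P@im['W'][:3,:3].T+im['W'][:3,3]
E
python3 - <<'E'
from h import *
for n in('scene','top'):
    im=shot(n,n+'0.png'); print(n,im['W'].round(3).tolist(),im['fx'])
print(r.finger_overhang,r.current_t(),r.current_ee_rot())
E
```

```text
scene [[0.892, -0.188, 0.411, 0.053], [-0.452, -0.37, 0.812, -0.964], [-0.0, -0.91, -0.415, 0.628], [0.0, 0.0, 0.0, 1.0]] 569.4039452517433
top [[0.029, -0.983, 0.18, 0.341], [-0.999, -0.036, -0.033, -0.006], [0.039, -0.179, -0.983, 1.212], [0.0, 0.0, 0.0, 1.0]] 510.8324169942649
0.022 0.1 [ 1.86305805e-01  9.82491666e-01 -5.01422770e-04 -1.46118599e-04]
```

View pics/top0.png

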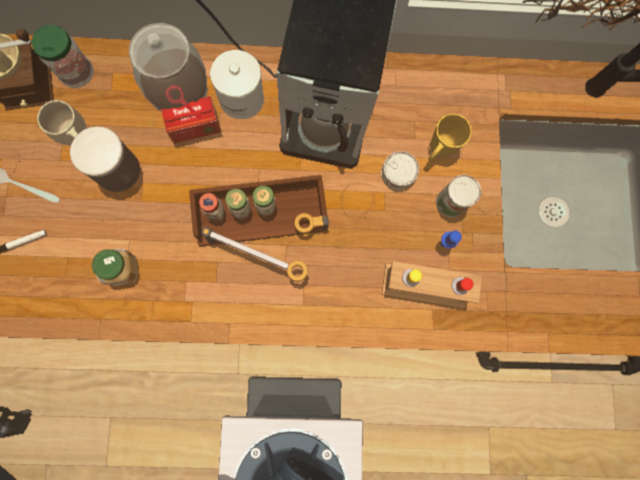

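View pics/scene0.png

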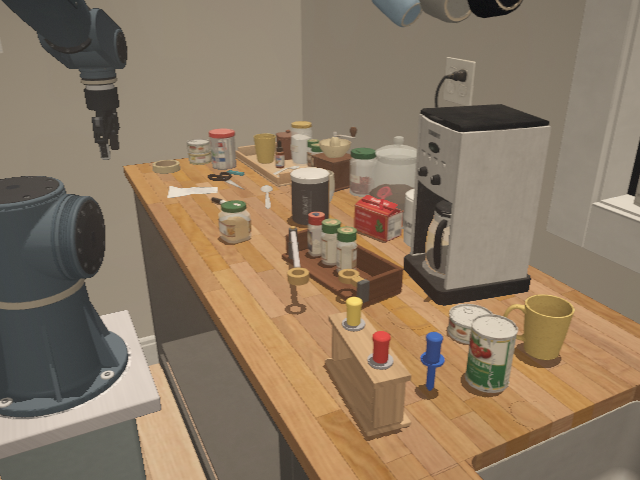

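The top view shows the hinge at about (207,236), the eye at (298,271), the knuckle at (304,224), the red knob at (466,285) and the yellow knob at (414,276). The blue decoy is at (453,239). In the scene view, the stand is near the camera with the red pin in the nearer hole.

Run:
```python
from h import *
im=shot('top'); P=pts(im); hsv=cv2.cvtColor(im['pixels'],cv2.COLOR_RGB2HSV)
def blob(m,c,rad):
    mm=np.zeros((480,640),np.uint8); cv2.circle(mm,c,rad,1,-1); return m&(mm>0)
H,S,V=[hsv[...,i].astype(int) for i in range(3)]
red=((H<8)|(H>172))&(S>150)&(V>90); yel=(H>23)&(H<35)&(S>150)&(V>120)
for n,m,c in(('red',red,(466,285)),('yel',yel,(414,276))):
    m=blob(m,c,18); z=P[...,2]
    t=m&(z>np.percentile(z[m],90)-.006)
    v,u=np.nonzero(t); print(n,m.sum(),t.sum(),u.mean(),v.mean(),P[t].mean(0),onplane(im,u.mean(),v.mean(),.150))
for n,c,zt in(('eye',(298,271),.084),('knuckle',(304,224),.06)):
    m=blob(abs(P[...,2]-zt)<.007,c,17); v,u=np.nonzero(m)
    (cu,cv),rad=cv2.minEnclosingCircle(np.stack([u,v],1).astype(np.float32))
    print(n,m.sum(),cu,cv,rad,onplane(im,cu,cv,zt), P[m].mean(0))
    print(hsv[c[1],c[0]-8:c[0]+9].tolist()) 
print(onplane(im,207,236,.087))
x=cv2.resize(im['pixels'][180:320,180:500],None,fx=2.5,fy=2.5,interpolation=cv2.INTER_CUBIC); cv2.imwrite('pics/c1.png',x[:,:,::-1])
```

```text
red 154 115 466.45217391304345 283.4260869565217 [ 0.45261889 -0.35487593  0.15957762] [ 0.45357618 -0.35789247  0.15      ]
yel 105 100 415.38 274.95 [ 0.46781678 -0.24947899  0.1503017 ] [ 0.4678482  -0.24954703  0.15      ]
eye 261 294.246826171875 269.082275390625 12.786251068115234 [0.47965162 0.00620007 0.084     ] [0.47868122 0.003596   0.08449399]
[[18, 164, 232], [16, 160, 194], [14, 149, 152], [14, 145, 125], [13, 143, 118], [14, 143, 114], [13, 144, 115], [14, 148, 114], [13, 145, 114], [14, 144, 113], [13, 143, 114], [13, 142, 115], [15, 156, 141], [17, 166, 210], [19, 163, 234], [19, 164, 237], [18, 163, 230]]
knuckle 285 307.5 223.0 13.537086486816406 [ 0.59049759 -0.02004066  0.06      ] [ 0.59256849 -0.01907269  0.06003719]
[[18, 165, 233], [18, 165, 232], [17, 167, 214], [16, 167, 139], [13, 160, 89], [12, 156, 90], [12, 160, 99], [11, 161, 117], [12, 163, 122], [12, 163, 122], [12, 160, 121], [11, 160, 113], [13, 161, 98], [16, 166, 144], [17, 168, 220], [18, 165, 232], [18, 167, 228]]
[0.54662553 0.20275668 0.087     ]
```

View pics/c1.png

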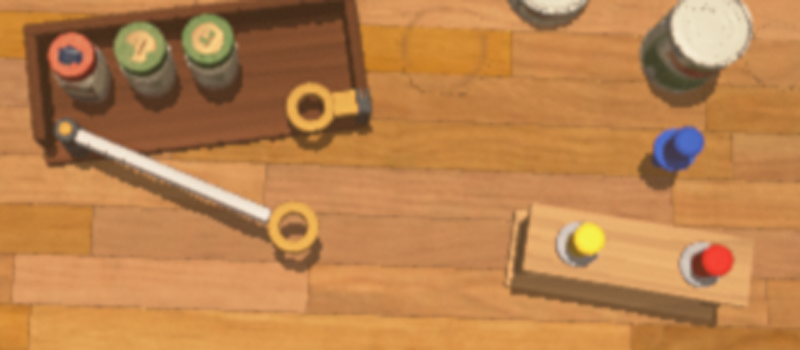

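Hole centres in the crop are eye (294,227), knuckle (311,107) and hinge cap (66,129). Next I'll take a close wrist look at the rack.

```bash
cat >> h.py <<'E'
def down(a): return [np.cos(a/2),np.sin(a/2),0,0]   # tool down, tool x at yaw a
def yaw_near(a):  # pick half-turn variant nearest wrist centre
    return a
E
python3 - <<'E'
from h import *
im=shot('top')
for n,u,v,z in(('eye',297.6,270.8,.084),('kn',304.4,222.8,.06),('hinge',206.4,231.6,.09)):
    print(n,onplane(im,u,v,z).round(4))
q=r.current_q()
best=None
for a in np.arange(-3.1,3.1,.2):
    j=r.inverse_kinematics([.45,.06,.36],down(a))
    if j is not None and (best is None or abs(j[5])<abs(best[1][5])): best=(a,j)
print(best)
r.move_to([.45,.06,.36],down(best[0]))
w=shot('wrist','w1.png'); print(w['mount'],w['fx'],r.current_t(), r.current_contact_force())
E
```

```text
eye [ 0.4761 -0.0014  0.084 ]
kn [ 0.5907 -0.0129  0.06  ]
hinge [0.556  0.2042 0.09  ]
(np.float64(1.7000000000000042), array([ 2.99447004e-02,  7.27175721e-02,  1.73378073e+00, -4.44089210e-16,
        1.33509435e+00, -9.92589728e-02]))
[[-5.06439232e-04 -9.56246856e-01 -2.92560581e-01  7.43391898e-02]
 [ 9.99999616e-01 -6.93523789e-04  5.35755381e-04 -2.52334934e-04]
 [-7.15212122e-04 -2.92560198e-01  9.56246840e-01 -1.21913236e-01]
 [ 0.00000000e+00  0.00000000e+00  0.00000000e+00  1.00000000e+00]] 341.3453036597808 2.1583 [-0.02105873 -0.46589334 -0.09143149]
```

View pics/w1.png

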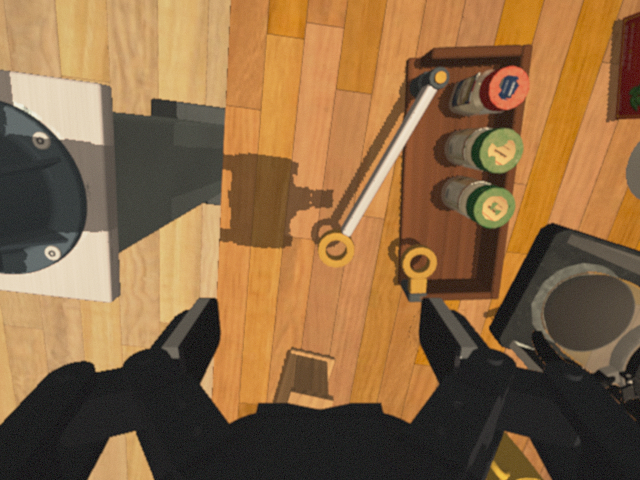

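The wrist view shows the eye at (337,249), the knuckle at (419,263) and the hinge pin at (440,77).

Run:
```python
from h import *
w=shot('wrist')
E,K,Hh=[onplane(w,u,v,z) for u,v,z in((337,249,.084),(419,263,.06),(440,77,.09))]
print(E,K,Hh,np.linalg.norm((E-Hh)[:2]),np.linalg.norm((K-Hh)[:2]))
K=(K[:2]+[.5907,-.0129])/2; E=(E[:2]+[.4761,-.0014])/2; Hh=(Hh[:2]+[.556,.2042])/2
ang=lambda d:np.arctan2(d[1],d[0])
t0=ang(K-Hh); t=ang(E-Hh); g=t0-t; print('K',K,'E',E,'H',Hh,'gate',g, np.linalg.norm(E-Hh),np.linalg.norm(K-Hh))
Hh=(K-.22*np.array([np.cos(t0),np.sin(t0)]))*.5+.5*Hh
np.savez('g.npz',K=K,H=Hh,t0=t0,g=g)
def pose(gate,off):
    th=t0-gate; d=np.array([np.cos(th),np.sin(th)]); n=np.array([d[1],-d[0]]) # outer side: clockwise of d
    return Hh+.15*d+n*off, down(th+np.pi)
r.set_gripper(0)
p,q=pose(g,.06); print(p)
r.move_to([*p,.2],q); r.move_linear([*p,.080],vel=.15)
f0=np.array(r.current_contact_force()); print(f0)
for gate in np.arange(g,-.12,-.05 ):
    off=.022
    p,q=pose(gate,off)
    r.move_linear([*p,.080],q,vel=.1)
    f=np.array(r.current_contact_force())-f0; print(round(gate,3),f.round(1),r.current_t())
    if np.linalg.norm(f)>7: break
```

```text
[0.47950474 0.00255647 0.084     ] [ 0.59217907 -0.01069185  0.06      ] [0.55845485 0.20708281 0.09      ] 0.21923536735084898 0.22037042620507233
K [ 0.59143954 -0.01179592] E [0.47780237 0.00057823] H [0.55722742 0.20564141] gate 0.5255906641444197 0.21990735411355336 0.22011238163504362
[0.44711001 0.0873817 ]
[-1.18414598  0.42329559  0.08164525]
0.526 [ 1.6  0.1 -0.7] 5.15
0.476 [ 1.6 -0.2 -0. ] 5.4
0.426 [1.  0.4 0.1] 5.65
0.376 [ 1.1 -0.4  1.2] 5.9
0.326 [ 0.9 -1.3 -0.3] 6.15
0.276 [ 1.2 -0.6 -0. ] 6.4
0.226 [ 1.3 -0.7 -0.5] 6.65
0.176 [ 1.7 -0.9 -0.2] 6.9
0.126 [ 1.1 -0.9  0.5] 7.15
0.076 [ 2.1 -0.2  0.3] 7.4
0.026 [ 1.2  0.3 -0.3] 7.65
-0.024 [-0.4  0.1 -1.7] 7.9
-0.074 [-38.4  -9.9  25.2] 8.15
```

Run:
```python
from h import *
z=np.load('g.npz'); t0=z['t0']; d=np.array([np.cos(t0),np.sin(t0)]); n=np.array([d[1],-d[0]])
p=np.array(r.current_tool_pos()); p[:2]+=n*.04
r.move_linear(p,vel=.15); r.move_linear([p[0],p[1],.22],vel=.3)
print(r.current_contact_force())
r.move_to([.45,.06,.36],down(1.7)); r.set_gripper(1)
w=shot('wrist','w2.png'); print(r.current_t())
t=shot('top')
a=cv2.resize(w['pixels'][40:300,320:540],(440,520),interpolation=cv2.INTER_CUBIC)
cv2.imwrite('pics/c2.png',a[:,:,::-1])
```

```text
[ 0.14153982 -0.36640008 -0.22938849]
10.7417
```

View pics/c2.png

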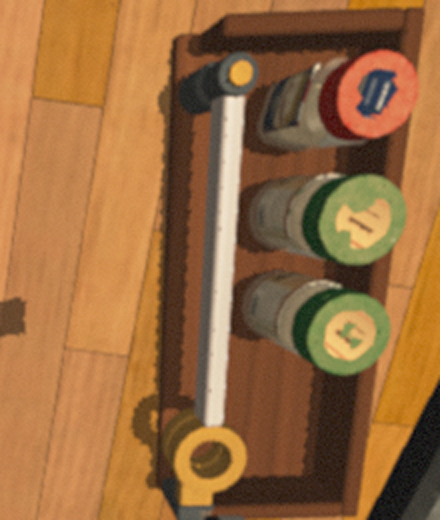

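The bar now lies along the rack front. The eye ring is at about (425,268) in the full wrist image, with the knuckle's bracket just below it.

Run:
```python
from h import *
z=np.load('g.npz'); w=shot('wrist'); print(z['K'],z['H'])
def ring(im,zt,c0):
    hsv=cv2.cvtColor(im['pixels'],cv2.COLOR_RGB2HSV); P=pts(im)
    m=(abs(P[...,2]-zt)<.006)&(np.hypot(P[...,0]-c0[0],P[...,1]-c0[1])<.03)
    return P[m],m
E=onplane(w,425,268.5,.084); print('wrist eye',E)
p,m=ring(w,.084,E[:2]); v,u=np.nonzero(m); print(m.sum(),p.mean(0)); print(cv2.minEnclosingCircle(p[:,:2].astype(np.float32)))
t=shot('top'); p,m=ring(t,.084,E[:2]); print('top',m.sum(),p.mean(0),cv2.minEnclosingCircle(p[:,:2].astype(np.float32)))
# look down through from directly above: camera over knuckle
cam=np.array(w['mount'])[:3,3]; 
from scipy.spatial.transform import Rotation as R
a=1.7
# optical axis tilt: place the knuckle on the axis line vertically under camera
off=R.from_quat(down(a)).apply(cam); pos=z['K']-off[:2]
print(pos)
r.move_to([*pos,.26],down(a)); w=shot('wrist','w3.png')
up=lambda X:(lambda c:(c[0]/c[2]*w['fx']+w['cx'],c[1]/c[2]*w['fy']+w['cy']))((np.linalg.inv(w['W'])@[*X,1])[:3])
uv=up([*z['K'],.084]); print('pred eye',uv,'E',up([*E[:2],.084]),r.current_t())
u,v=int(uv[0]),int(uv[1]); c=w['pixels'][max(0,v-70):v+70,max(0,u-70):u+70]; print(u-70,v-70)
cv2.imwrite('pics/c3.png',cv2.resize(c[:,:,::-1],None,fx=3,fy=3,interpolation=cv2.INTER_CUBIC))
```

```text
[ 0.59143954 -0.01179592] [0.55723616 0.2055859 ]
wrist eye [ 0.59278754 -0.00966823  0.084     ]
820 [ 0.5915011  -0.0085457   0.08493621]
((0.5921486616134644, -0.0065813749097287655), 0.026937561109662056)
top 126 [ 0.59198214 -0.02079352  0.08430426] ((0.5910928249359131, -0.013463661074638367), 0.022589121013879776)
[ 0.60126702 -0.08548255]
pred eye (np.float64(318.9470885086107), np.float64(134.5027798102216)) E (np.float64(320.8734558412366), np.float64(132.0818236699846)) 11.8667
248 64
```

View pics/c3.png

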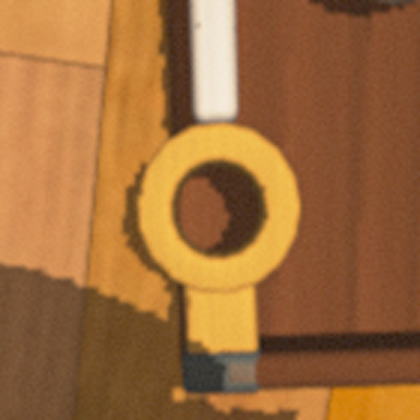

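The view from directly above shows the ring at full-image (321,133). The hole is open straight through and the knuckle is fully covered, so the gate is shut. Next is the pin.

Run:
```python
from h import *
from scipy.spatial.transform import Rotation as R
a=1.7
r.move_linear([.5,-.1,.3],vel=.3)
red=np.array([.4536,-.3579])
w=shot('wrist'); off=R.from_quat(down(a)).apply(np.array(w['mount'])[:3,3])[:2]
pos=red-off; r.move_to([*pos,.32],down(a)); r.set_gripper(.6)
w=shot('wrist','w4.png'); print(r.current_t())
hsv=cv2.cvtColor(w['pixels'],cv2.COLOR_RGB2HSV); H,S,V=cv2.split(hsv)
m=(((H<8)|(H>172))&(S>150)&(V>90)).astype(np.uint8)
cs=sorted(cv2.findContours(m,cv2.RETR_EXTERNAL,cv2.CHAIN_APPROX_NONE)[0],key=cv2.contourArea)[::-1][:2]
for c in cs:
    (u,v),rad=cv2.minEnclosingCircle(c); print(u,v,rad,onplane(w,u,v,.150),cv2.contourArea(c))
u,v=[int(x) for x in cv2.minEnclosingCircle(cs[0])[0]]
c=w['pixels'][max(0,v-90):v+130,max(0,u-110):u+110]
cv2.imwrite('pics/c4.png',cv2.resize(c[:,:,::-1],None,fx=2.5,fy=2.5))
```

```text
14.1833
318.94537353515625 134.44117736816406 16.58588981628418 [ 0.45382096 -0.35834522  0.15      ] 795.0
489.5 163.0 3.0414812564849854 [ 0.5985854  -0.36266918  0.15      ] 7.5
```

View pics/c4.png

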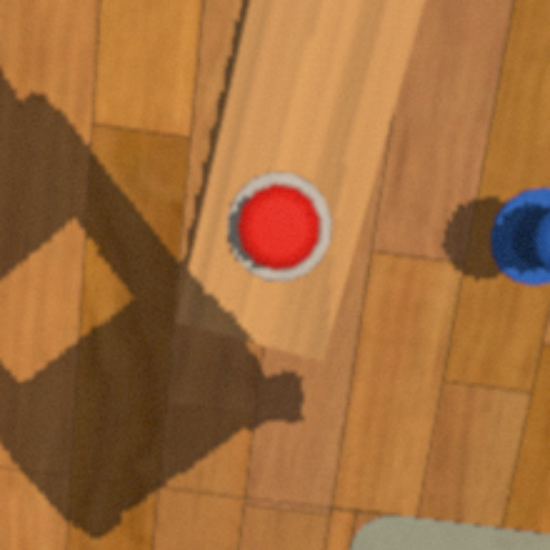

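The red knob with its collar is centred at (319,134), i.e. (0.4538, -0.3583). The blue decoy is clear at about 95 mm away.

Run:
```python
from h import *
a=1.7; q=down(a)
x,y=.4538,-.3583
r.move_to([x,y,.22],q); r.move_linear([x,y,.132],vel=.1)
f0=np.array(r.current_contact_force()); r.set_gripper(0,60); r.sleep(.2)
print('open',r.current_opening(),r.current_finger_force(),f0,r.current_contact_force())
r.move_linear([x,y,.262],vel=.12); print(r.current_contact_force(),r.current_opening())
r.move_linear([.592-.02,-.05,.262],vel=.2)
r.move_linear([.592,-.011,.262],vel=.1); print(r.current_t(),r.current_tool_pos(),r.current_opening())
shot('wrist','w5.png'); s=shot('scene'); cv2.imwrite('pics/c5.png',cv2.resize(s['pixels'][100:340,220:480,::-1],None,fx=2.3,fy=2.3))
```

```text
open 0.2969807511983012 58.418297208845615 [-0.25061551  0.46604892 -1.04052559] [0.6283807  1.64370378 6.19648372]
[ 0.36688709 -0.30854011 -0.89111882] 0.29373919593322817
19.9667 [ 0.59199696 -0.01072684  0.26182744] 0.29557546690669706
```

View pics/c5.png

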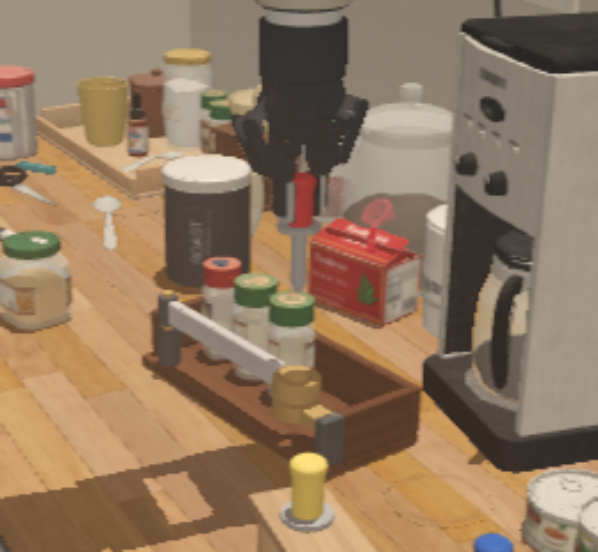

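The pin is held upright above the eye (foot at crop (300,290), eye at (297,380)). Next I insert it in steps with a force check.

Run:
```python
from h import *
f0=np.array(r.current_contact_force()); ok=True
for z in [.205,.185,.165,.15,.135,.125,.119]:
    r.move_linear([.592,-.011,z],vel=.08)
    f=np.array(r.current_contact_force())-f0; print(z,f.round(1))
    if np.linalg.norm(f)>10: ok=False; break
print(ok,r.current_t())
if ok:
    r.set_gripper(.65); r.sleep(.3)
    r.move_linear([.592,-.011,.24],vel=.12)
    r.move_linear([.45,-.05,.34],vel=.25); r.sleep(.2)
    print(r.current_t())
t=shot('top'); P=pts(t); hsv=cv2.cvtColor(t['pixels'],cv2.COLOR_RGB2HSV); H,S,V=cv2.split(hsv)
m=((H<8)|(H>172))&(S>150)&(V>90)&(np.hypot(P[...,0]-.592,P[...,1]+.011)<.05)
if m.any(): print(m.sum(),np.percentile(P[m],[50,95],axis=0))
s=shot('scene'); cv2.imwrite('pics/c6.png',cv2.resize(s['pixels'][200:340,260:460,::-1],None,fx=3,fy=3))
```

```text
0.205 [ 0.4 -0.4  0.6]
0.185 [0.6 0.6 1.5]
0.165 [ 0.2 -0.3  1.2]
0.15 [0.6 0.5 1.1]
0.135 [0.3 1.4 0.4]
0.125 [ 0.5 -0.   1.3]
0.119 [ 0.3 -0.2 -0.2]
True 22.9167
25.8333
```

View pics/c6.png

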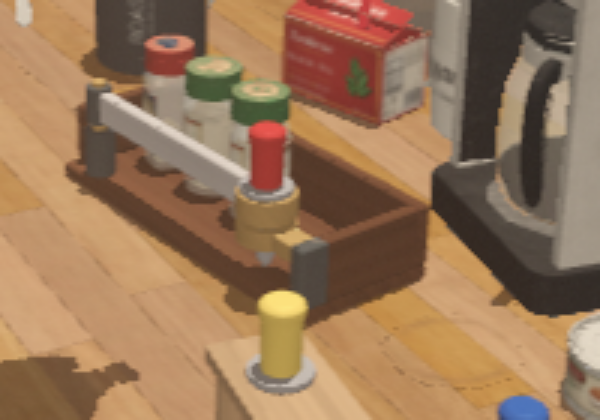

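The collar rests on the eye at crop (267,190) and the pin's foot shows below the knuckle at (265,257). The yellow pin is still in the stand and the robot is clear.

```bash
python3 -c "
from h import *
print(r.current_contact_force()); print(r.hand_in())"
```

```text
[ 0.59359553 -0.07797619  1.41747132]
the job is handed in; nothing more can be done
None
```

The gate is shut, the long red pin is through both rings with its collar on the eye, and the short yellow pin is still in the stand; I handed the job in at about 26 s, but no verdict came back, and my final push against the gate's stop read about 47 N at the wrist (fingertips on the bar).

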